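Turn a primed cover plate over with a spatula

ROBOT

A 6-joint arm with a two-finger parallel gripper is mounted at the origin on the work surface. World frame = base frame: x ahead of the robot, y to its left, z up, the work surface at z = 0. Lengths are in m, angles in rad, forces in N, time in s.
With the tool pointing down it reaches from about 0.3 to 0.775 m from the base axis. Payload 14.6 kg.
Tool frame: the origin (TCP) lies midway between the tips of the shut fingers; the grasp point (between the pads) lies 19 mm behind it; z points along the fingers, y is the line along which they close (so a half turn about z gives the same grasp; the last joint's range is limited). The gripper opens to 85 mm and grips with 20 to 120 N. Pads are 22 mm wide; open, the fingers measure 114 mm over their backs; the gripper's body (76 mm by 85 mm) begins 54 mm behind the grasp point. The pads swing forward as they close: fully open they stand 13 mm farther back than shut.
Start: joints at [1.259, 0.3, 1.521, -0, 1.321, -0.067], TCP at [0.133, 0.534, 0.231] pointing down, gripper open.
Joint ranges: [-3.03, 3.03], [-0.79, 2.21], [0.23, 2.52], [-1.04, 4.18], [0, 3.07], [-2.55, 2.55]. Speed limits (rad/s): [2.22, 2.22, 2.57, 3.14, 3.14, 3.14].

INTERFACE

Orientations are given as [roll, pitch, yaw] about the fixed x, y, z axes, in that order (R = Rz(yaw) Ry(pitch) Rx(roll)).
In Python, from station import bot gives the robot as it stands. The module is installed in compiled form; this text tells all that it offers.
- The arm moves only by the tool arm_command, never from a script. Its arguments are lists of equal length, an entry for each row: "translation": the shift along the tool's x, y, z normalised to -1 to 1, where 1 is 0.25 m, a list of three; "rot": the turn, a rotation vector about the tool's x, y, z normalised to -1 to 1, where 1 is 6 degrees, a list of three; "jaw": the opening, from 0 (shut) to 1 (fully open). A call has 1 to 5 rows; each row shifts and turns the commanded pose from where the row before left it, along the tool's axes as they then stand; what a row does not reach is not made up. A row lasts 1/8 s, in which the tool goes at most 62.5 mm and 10.7 degrees, less where a joint would pass 70% of its speed; a pose out of reach is approached as far as the arm can. A call with a number of a shift or a turn outside -1 to 1 is refused whole. A call with a gripper value outside its range is refused whole. The fingers move at their own pace and stop on an object; the grip force is fixed at half the most. Time passes only in rows, so rows that do not move let the fingers close. It gives the time, the measured TCP pose, the force, the opening and the grip force at its end, in the units of the state.
- bot.read_state(): the state, without advancing time (a new reading comes with each control period).
- bot.grab_frame(name): name is "scene" or "top"; returns the picture (480x640x3 uint8, red, green, blue); there is no depth.
- bot.calibration(name): a dict with "camera_matrix" (3x3 intrinsics, pixels), "world_from_camera" (4x4, takes a point from camera to world coordinates). Camera axes: x right, y up, looking along -z (the intrinsics and any distortion apply to the point x, -y, -z); pixel columns grow to the right and rows downward; lengths in m; the calibration is good to about 2 mm. A picture is of the moment at which its call begins. calibration takes no time and is no camera call.
- bot.finish_job(): hands the job in; it is judged then, once.
The state is a dict: "time_s": time; "qpos": joint angles; "joint_velocities": joint speeds; "joint_efforts": joint torques, N m; "position": TCP position; "tool_rot": TCP orientation; "contact_force": force on the tool from outside, world axes, zero at the start; "torque": the same for the moment, N m; "grip_width": finger opening in m; "gripper_force": force on a finger pad.
Only numpy, scipy, OpenCV 4.12 (cv2) and the standard library are available. Lean on these libraries where they do the work, as an engineer would, in place of code of your own. Each camera call takes 0.05 s, during which the arm holds its last target. There are 200 camera calls.

TASK

The cover plate on the drying rack has its red primed face up. Pick up the spatula, slide its blade under the plate and flip the plate over with one quick turn of the wrist (a second or two), so that it lies flat on the empty upper half of the rack with its bare metal face up; only the spatula may touch the plate, which is degreased. Then lay the spatula back on its wooden rest, right way up, let go, and leave the other things on the bench where they are.

Things in the scene. Friction and masses are not known exactly. Their poses are not given: they have to be found in the camera images.
- rack: Fixed drying rack, green legs, grey rails, 240 (x) x 130 (y) mm. Origin on the bench under its middle. Lower half (+x, to the left seen from the robot): two rails along y, 130 long, 8 wide, 8 mm thick. Upper half (-x): a flat sheet. Beneath both it is open, also at both y ends, save for 8 mm square legs at y = +-61 mm and a bar 10 mm high on the bench at each y end.
- rack_low (a point): Middle of the rack's lower half at rail-top height, 85 mm above the bench, rack frame x = 58 mm; axes as the rack's. Its two rails are at rack x = 10 and 106 mm; the clear gap between them runs from x = 14 to 102 mm, so the spatula's blade fits in below the plate from either y end.
- rack_high (a point): Middle of the rack's upper half (empty at the start) on its sheet, 89 mm above the bench, rack frame x = -62 mm; axes as the rack's. The flat grey sheet runs from rack x = 0 to -130 mm and has a fence 10 mm high at its outer (-x) edge; the plate should lie flat between step and fence.
- rack_step (a point): Middle of the foot of the 4 mm step between the halves, 85 mm above the bench, rack frame x = 0; the step runs along the rack's y. It stops the plate's edge, so that the plate can be tipped over about it, like turning a page, from the lower onto the upper half.
- plate_centre (a point): Centre of the loose flat cover plate, 110 (its x) x 100 (y) x 6 mm (z), 0.12 to 0.25 kg; red face on +z, bare metal on -z, black holes only drawn. It starts on the two lower rails, red up (z up), axes within a few degrees of the rack's, near edge 1 to 5 mm from the step. Turned over, its z points down.
- spatula_grip (a point): Centre of the spatula's orange handle, a bar 110 (x) x 24 (y) x 22 mm (z) to be gripped across y. x points from handle to blade, z up from the blade's upper face. 0.24 kg, balance point 27 mm from here towards the blade.
- spatula_tip (a point): Middle of the front edge of the steel blade, at mid-thickness, 170 mm ahead of (x) and 23.5 mm below the handle's centre; axes as the spatula's. The blade is flat, parallel to the handle, 85 long, 56 wide, 3 mm thick; a thin shank slants down to its rear end from the handle's front end.
- rest_seat (a point): Fixed wooden tool rest: the place of the handle's centre when the spatula is on it, 56 mm above the bench. x along the handle, blade to +x at the start. Two posts, at x = -44 and 44 mm (10 mm thick), carry the handle's underside 45 mm above the bench; lips 10 mm high leave a trough 40 mm wide. Base board 130 x 90 x 6 mm.
- can: Bystander: upright metal can, 68 mm in diameter, 115 mm high, yellow band. Origin under its middle.
- jar: Bystander: upright amber glass jar, 70 mm in diameter, 100 mm high. Origin under its middle.
- carton: Bystander: small cardboard box 60 x 90 x 60 mm high. Origin under its middle.
- wrench: Bystander: steel wrench lying flat, 180 mm long (its x), 38 mm wide, 8 mm thick. Origin under its middle.
Not all that is in view belongs to the job. What is shaped like the part that bears rest_seat but pink or purple is not meant.

How it is judged:
By the outcome, as a careful person would: the job done as asked, in the order asked, and still so for the second after the job is handed in, with the robot touching nothing.
It also fails if it takes over 56 s, if anything falls off the work surface, if the arm or the gripper's body presses on something with over 40 N, if the wrist force passes 120 N, or if a joint passes its speed limit or range.

## Working session

There is one attempt and no reset: what is moved stays moved. The work goes in short steps, Python scripts to look and compute and a tool call to move; the robot and the scene stay as the last step left them, time stands still between calls to the robot, and variables do not carry over. Pictures are saved under pics/ and viewed, at most 13 in all, crops included, and the job is handed in when it is done.

Besides the shell and the picture viewer there is one more tool, called after "Request:" as name(argument=value, ...), one argument or row to a line, values as JSON. arm_command: Moves the arm, as the interface text tells. Scaled input: -1 to 1 covers 0.25 m each way for a shift and 6 degrees each way for a turn. Its arguments: {"type":"object","properties":{"translation":{"type":"array","items":{"type":"array","items":{"type":"number"}}},"rot":{"type":"array","items":{"type":"array","items":{"type":"number"}}},"jaw":{"type":"array","items":{"type":"number"}}},"required":["translation","rot","jaw"]}

```bash
mkdir -p pics; ls; python3 - <<'E'
from station import bot
import cv2,numpy as np
for n in("scene","top"):
    f=bot.grab_frame(n); cv2.imwrite(f"pics/{n}0.png",f[:,:,::-1]); c=bot.calibration(n); print(n,c["camera_matrix"],np.round(c["world_from_camera"],3),[k for k in c])
print(bot.read_state())
E
```

```text
pics
scene [[454.06856114   0.         321.03307527]
 [  0.         454.06856114 239.18472967]
 [  0.           0.           1.        ]] [[ 0.624 -0.502  0.599  1.37 ]
 [ 0.782  0.397 -0.481 -0.681]
 [ 0.004  0.769  0.639  0.938]
 [ 0.     0.     0.     1.   ]] ['camera_matrix', 'world_from_camera']
top [[504.41167347   0.         317.6571146 ]
 [  0.         504.41167347 231.84208123]
 [  0.           0.           1.        ]] [[ 0.016  0.998 -0.06   0.465]
 [-1.     0.018  0.025 -0.019]
 [ 0.026  0.06   0.998  1.44 ]
 [ 0.     0.     0.     1.   ]] ['camera_matrix', 'world_from_camera']
{'time_s': 0.1, 'qpos': array([ 1.25935917e+00,  3.00431390e-01,  1.52151139e+00,  1.32000805e-05,
        1.32069731e+00, -6.66140708e-02]), 'joint_velocities': array([ 3.26225090e-05, -2.10724660e-03, -8.57862441e-04, -5.02906689e-04,
       -2.10140166e-04, -1.32487209e-03]), 'joint_efforts': array([ 2.70183424e-03, -5.44381571e+01, -3.62369192e+01,  6.13814962e-06,
        3.02383094e-03,  4.82741279e-05]), 'position': array([0.13325585, 0.53340145, 0.23077258]), 'tool_rot': array([-3.14054839e+00, -8.24800318e-05,  2.89676625e+00]), 'contact_force': array([ 0.34402324, -0.53480711,  0.03992154]), 'torque': array([-0.03231511,  0.01658044,  0.07873442]), 'gripper_force': 0.0, 'grip_width': 0.08559238801288312}
```

View pics/top0.png

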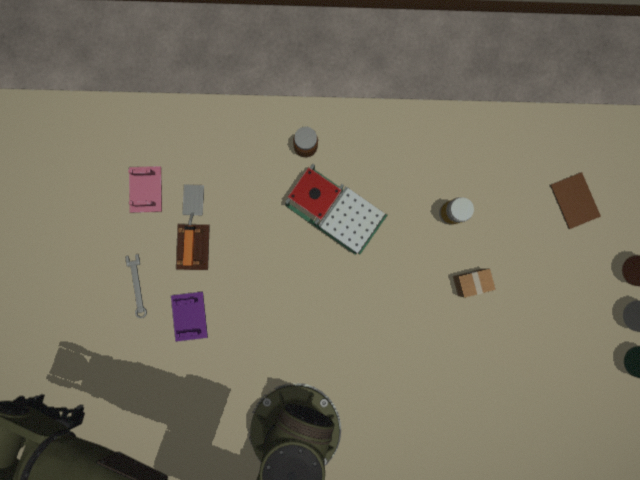

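View pics/scene0.png

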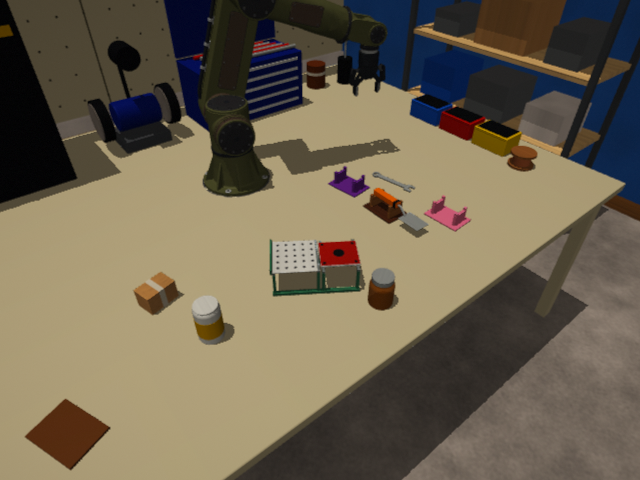

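The top view shows the spatula's orange handle at (188,248) with its blade up to (193,185), the red plate at (315,193), the white perforated sheet at (352,220), the jar at (306,140) and the can at (460,210). The scene view agrees. Next I'll measure them.

```bash
cat > h.py <<'E'
from station import bot
import cv2,numpy as np
def ray(n,px,z):
    c=bot.calibration(n);K=c["camera_matrix"];T=c["world_from_camera"]
    d=np.linalg.inv(K)@np.array([px[0],px[1],1.]);d=T[:3,:3]@(d*[1,-1,-1]);o=T[:3,3]
    return o+d*(z-o[2])/d[2]
def proj(n,p):
    c=bot.calibration(n);T=c["world_from_camera"];q=T[:3,:3].T@(np.array(p)-T[:3,3]);q=q*[1,-1,-1];q=c["camera_matrix"]@q;return q[:2]/q[2]
def blob(im,m,z,n,k=0):
    cs,_=cv2.findContours(m.astype(np.uint8),cv2.RETR_EXTERNAL,cv2.CHAIN_APPROX_NONE)
    c=sorted(cs,key=cv2.contourArea)[-1-k]
    w=np.array([ray(n,p,z)[:2] for p in c[:,0].astype(float)],np.float32)
    return c,cv2.minAreaRect(w),cv2.boxPoints(cv2.minAreaRect(w))
E
python3 - <<'E'
from h import *
np.set_printoptions(precision=4,suppress=True)
for n in("top","scene"):
    im=cv2.imread(f"pics/{n}0.png");h=cv2.cvtColor(im,cv2.COLOR_BGR2HSV);H,S,V=[h[...,i].astype(int) for i in range(3)]
    roi=np.zeros(H.shape,bool)
    if n=="top": roi[150:280,165:400]=1
    else: roi[180:300,260:440]=1
    masks={"handle":((H>5)&(H<16)&(S>200)&(V>140),.067),"plate":(((H<4)|(H>175))&(S>180)&(V>110),.091),"sheet":((S<40)&(V>150),.089),"blade":((S<60)&(V>110)&(V<200),.034)}
    for k,(m,z) in masks.items():
        r=roi.copy()
        if k=="blade":
            if n=="top": r[:,220:]=0
            else: r[:,:395]=0
        m=m&r
        try:
            c,rect,box=blob(im,m,z,n); print(n,k,cv2.boundingRect(c),"ctr",np.array(rect[0]),"size",np.array(rect[1]),rect[2]);print(box.round(4).tolist())
        except Exception as e: print(n,k,e)
cs=[cv2.resize(cv2.imread("pics/top0.png")[150:290,160:400],None,fx=3.3,fy=3.3,interpolation=cv2.INTER_CUBIC)]
cv2.imwrite("pics/crop1.png",cs[0])
E
```

```text
top handle list index out of range
top plate (292, 172, 45, 44) ctr [ 0.6505 -0.0423] size [0.1018 0.0916] 57.207786560058594
[[0.5843999981880188, -0.06030000001192093], [0.6614000201225281, -0.10989999771118164], [0.7166000008583069, -0.024299999698996544], [0.6395000219345093, 0.025299999862909317]]
top sheet (322, 189, 62, 63) ctr [ 0.581  -0.1464] size [0.1202 0.1285] 56.25483322143555
[[0.4941999912261963, -0.1606999933719635], [0.6011000275611877, -0.2320999950170517], [0.667900025844574, -0.13210000097751617], [0.5609999895095825, -0.06069999933242798]]
top blade (165, 150, 55, 130) ctr [0.5932 0.2967] size [0.3615 0.1504] 1.607473373413086
[[0.41040000319480896, 0.3668000102043152], [0.4146000146865845, 0.21639999747276306], [0.7760000228881836, 0.22660000622272491], [0.7717999815940857, 0.37689998745918274]]
scene handle (374, 188, 23, 14) ctr [0.5019 0.2955] size [0.0279 0.0903] 88.24282836914062
[[0.4562999904155731, 0.28290000557899475], [0.5465999841690063, 0.2802000045776367], [0.5473999977111816, 0.30799999833106995], [0.45719999074935913, 0.3107999861240387]]
scene plate (319, 241, 41, 24) ctr [ 0.6513 -0.041 ] size [0.1046 0.093 ] 56.56513214111328
[[0.5837000012397766, -0.05900000035762787], [0.661300003528595, -0.11029999703168869], [0.7189000248908997, -0.023000000044703484], [0.6413000226020813, 0.028200000524520874]]
scene sheet (273, 240, 45, 33) ctr [ 0.5846 -0.145 ] size [0.1196 0.1289] 56.05736541748047
[[0.4977000057697296, -0.15860000252723694], [0.6047000288963318, -0.2305999994277954], [0.671500027179718, -0.131400004029274], [0.5644999742507935, -0.05939999967813492]]
scene blade (399, 212, 30, 18) ctr [0.6357 0.2949] size [0.0867 0.0575] 0.17174449563026428
[[0.5922999978065491, 0.32350000739097595], [0.5924000144004822, 0.26600000262260437], [0.679099977016449, 0.2662999927997589], [0.6789000034332275, 0.3237999975681305]]
```

View pics/crop1.png

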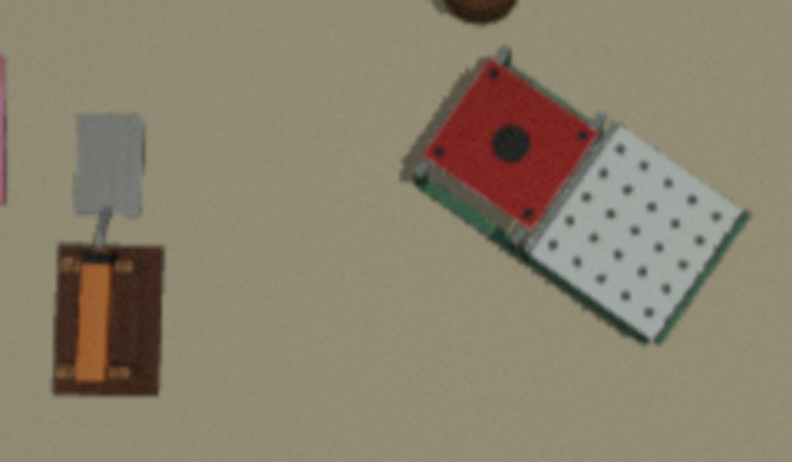

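The crop shows the handle at the crop's (95,320), centred in the trough, the blade at (110,165), and the step of the rack running along (570,185). Next come the handle in the top view and the bystanders.

```bash
python3 - <<'E'
from h import *
np.set_printoptions(precision=4,suppress=True)
im=cv2.imread("pics/top0.png");h=cv2.cvtColor(im,cv2.COLOR_BGR2HSV)
print(h[248,188],h[200,193],h[200,215])
H,S,V=[h[...,i].astype(int) for i in range(3)]
roi=np.zeros(H.shape,bool);roi[220:275,175:215]=1
for vt in(110,130):
  c,r,b=blob(im,(V>vt)&(S>150)&roi,.067,"top");print(r,b.tolist())
roi[:]=0;roi[180:222,178:210]=1
for st in(30,45): 
  c,r,b=blob(im,(S<st)&roi,.034,"top");print(r,b.tolist())
roi[:]=0;roi[220:275,170:215]=1
c,r,b=blob(im,(V<110)&roi,.006,"top");print("base",r)
for nm,px,z in(("jar",(306,134),.1),("can",(460,210),.115),("carton",(477,282),.06),("wrench",(137,287),.008)):print(nm,ray("top",px,z))
E
```

```text
[ 13 175 153] [ 48  11 119] [ 23  52 146]
((0.4996276795864105, 0.2976362407207489), (0.023180389776825905, 0.09494228661060333), 88.8530044555664) [[0.4519340395927429, 0.2869986295700073], [0.5468573570251465, 0.285098135471344], [0.5473213195800781, 0.3082738518714905], [0.45239800214767456, 0.3101743459701538]]
((0.49937325716018677, 0.2976350784301758), (0.021780095994472504, 0.09002683311700821), 88.8511962890625) [[0.45415055751800537, 0.2876496911048889], [0.5441592931747437, 0.28584474325180054], [0.5445959568023682, 0.30762046575546265], [0.4545872211456299, 0.309425413608551]]
((0.6247674226760864, 0.2953416109085083), (0.0559757836163044, 0.10239241272211075), 88.52474212646484) [[0.5728676319122314, 0.26868104934692383], [0.675226092338562, 0.2660449147224426], [0.6766672134399414, 0.3220021724700928], [0.5743087530136108, 0.324638307094574]]
((0.6255310773849487, 0.2951062321662903), (0.05833384767174721, 0.10375964641571045), 89.16044616699219) [[0.5732294321060181, 0.2667025923728943], [0.6769779920578003, 0.2651822566986084], [0.6778327226638794, 0.3235098719596863], [0.5740841627120972, 0.32503020763397217]]
base ((0.5092792510986328, 0.29881852865219116), (0.09143373370170593, 0.13920173048973083), 89.89728546142578)
jar [ 0.8093 -0.0168  0.1   ]
can [ 0.6101 -0.4297  0.115 ]
carton [ 0.4182 -0.4936  0.06  ]
wrench [0.3878 0.4487 0.008 ]
```

Request:
arm_command(
  translation=[
    [-0.21, -0.07, 0],
    [-0.21, -0.07, 0],
    [-0.21, -0.07, 0],
    [-0.21, -0.07, 0],
    [-0.21, -0.07, 0],
  ],
  rot=[
    [0, 0, 0],
    [0, 0, 0],
    [0, 0, 0],
    [0, 0, 0],
    [0, 0, 0],
  ],
  jaw=[1, 1, 1, 1, 1],
)

```text
time_s: 0.72
position: [0.368, 0.3838, 0.2311]
tool_rot: [-3.141, -0.0, 2.897]
contact_force: [0.2, 0.1, 0.1]
grip_width: 0.0854
gripper_force: 0.0
```

Request:
arm_command(
  translation=[
    [-0.21, -0.07, 0],
    [-0.21, -0.07, 0],
    [-0.21, -0.07, 0],
    [0, 0, 0.2],
    [0, 0, 0.2],
  ],
  rot=[
    [0, 0, 0],
    [0, 0, 0],
    [0, 0, 0],
    [0, 0, -1],
    [0, 0, -1],
  ],
  jaw=[1, 1, 1, 1, 1],
)

```text
time_s: 1.35
position: [0.5072, 0.2953, 0.1297]
tool_rot: [3.141, 0.0, 3.108]
contact_force: [0.6, 1.3, 0.4]
grip_width: 0.0857
gripper_force: 0.0
```

```bash
python3 - <<'E'
from h import *
s=bot.read_state();print({k:np.round(s[k],4) for k in("time_s","qpos","position","tool_rot","contact_force","grip_width")})
E
```

```text
{'time_s': np.float64(1.35), 'qpos': array([ 0.4649,  0.4793,  1.5198,  0.    ,  1.1423, -1.0728]), 'position': array([0.5072, 0.2953, 0.1297]), 'tool_rot': array([3.1415e+00, 1.0000e-04, 3.1084e+00]), 'contact_force': array([0.5901, 1.316 , 0.3646]), 'grip_width': np.float64(0.0857)}
```

Request:
arm_command(
  translation=[
    [0, 0.004, 0.18],
    [0, 0, 0.18],
    [0, 0, 0],
    [0, 0, 0],
    [0, 0, 0],
  ],
  rot=[
    [0, 0, -0.15],
    [0, 0, 0],
    [0, 0, 0],
    [0, 0, 0],
    [0, 0, 0],
  ],
  jaw=[1, 1, 1, 0, 0],
)

```text
time_s: 1.98
position: [0.5078, 0.2975, 0.0434]
tool_rot: [3.14, 0.003, 3.122]
contact_force: [-0.5, 0.1, 0.7]
grip_width: 0.0515
gripper_force: 0.0
```

Request:
arm_command(
  translation=[
    [0, 0, 0],
    [0, 0, 0],
    [0, 0, 0],
  ],
  rot=[
    [0, 0, 0],
    [0, 0, 0],
    [0, 0, 0],
  ],
  jaw=[0, 0, 0],
)

```text
time_s: 2.35
position: [0.5074, 0.2973, 0.0425]
tool_rot: [3.141, 0.002, 3.122]
contact_force: [-1.3, -1.1, 7.5]
grip_width: 0.0229
gripper_force: 59.3
```

Request:
arm_command(
  translation=[
    [0, 0, -0.22],
    [0, 0, -0.22],
    [0.052, -0.198, 0],
    [0.052, -0.198, 0],
    [0.052, -0.198, 0],
  ],
  rot=[
    [0, 0, 0],
    [0, 0, 0],
    [0, 0, 0],
    [0, 0, 0],
    [0, 0, 0],
  ],
  jaw=[0, 0, 0, 0, 0],
)

```text
time_s: 2.98
position: [0.4642, 0.1479, 0.1515]
tool_rot: [-3.142, 0.0, 3.122]
contact_force: [0.9, -0.3, -2.0]
grip_width: 0.023
gripper_force: 59.9
```

Request:
arm_command(
  translation=[
    [0.052, -0.198, 0],
    [0, 0, 0],
    [0, 0, 0],
    [0, 0, 0],
    [0, 0, 0],
  ],
  rot=[
    [0, 0, 0.91],
    [0, 0, 0.91],
    [0, 0, 0.91],
    [0, 0, 0.91],
    [0, 0, 0.91],
  ],
  jaw=[0, 0, 0, 0, 0],
)

```text
time_s: 3.6
position: [0.4508, 0.1, 0.1515]
tool_rot: [3.142, -0.0, 2.642]
contact_force: [0.5, -0.5, -2.6]
grip_width: 0.0224
gripper_force: 60.1
```

Request:
arm_command(
  translation=[
    [0, 0, 0],
    [0, 0, 0],
    [0, 0, 0],
    [0, 0, 0],
  ],
  rot=[
    [0, 0, 0.91],
    [-1, 0, 0],
    [-1, 0, 0],
    [0, 0, 0],
  ],
  jaw=[0, 0, 0, 0],
)

```text
time_s: 4.1
position: [0.4505, 0.0994, 0.1514]
tool_rot: [2.933, -0.0, 2.549]
contact_force: [0.1, -0.2, -2.3]
grip_width: 0.023
gripper_force: 60.1
```

```bash
python3 - <<'E'
from h import *
s=bot.read_state();print({k:np.round(s[k],4).tolist() for k in("time_s","qpos","position","tool_rot","contact_force","grip_width","torque")})
cv2.imwrite("pics/s1.png",bot.grab_frame("scene")[:,:,::-1]);cv2.imwrite("pics/t1.png",bot.grab_frame("top")[:,:,::-1])
E
```

```text
{'time_s': 4.1, 'qpos': [0.0486, 0.1227, 1.9505, 0.2057, 0.9523, -1.0391], 'position': [0.4505, 0.0994, 0.1514], 'tool_rot': [2.9325, -0.0002, 2.5488], 'contact_force': [0.127, -0.2031, -2.3136], 'grip_width': 0.023, 'torque': [-0.1128, 0.1524, -0.0022]}
```

View pics/s1.png

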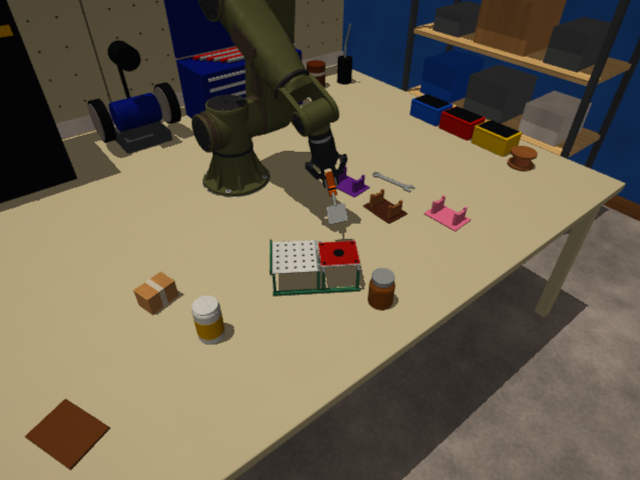

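The scene view shows the spatula held level at (335,205), near the rack and rolled 12° the right way, with the rest empty at (385,207). I'll fit the arm kinematics next to check that the flip is feasible.

```bash
cat > kin.py <<'E'
import numpy as np
from scipy.spatial.transform import Rotation as Ro
from scipy.optimize import least_squares
D=[([1.25935917,.300431390,1.52151139,1.32e-5,1.32069731,-.0666140708],[.13325585,.53340145,.23077258]),
([.4649,.4793,1.5198,0,1.1423,-1.0728],[.5072,.2953,.1297]),
([.0486,.1227,1.9505,.2057,.9523,-1.0391],[.4505,.0994,.1514])]
def fk(q,k):
    a,l,d1,L1,e,L2,d6=k
    Y=lambda t:Ro.from_euler('y',t);Z=lambda t:Ro.from_euler('z',t)
    R1=Z(q[0]);R2=R1*Y(q[1]);R3=R2*Y(q[2]);R4=R3*Z(q[3]);R5=R4*Y(q[4]);R6=R5*Z(q[5]+np.pi/2)
    sh=R1.apply([a,0,d1]);el=sh+R2.apply([0,l,L1]);w=el+R3.apply([e,0,L2]);return w+R6.apply([0,0,d6]),R6,el,w
def fit():
    k0=np.array([0,.036,.4,.4,0,.4,.3])
    f=lambda k:np.r_[np.concatenate([(fk(q,k)[0]-p)*1e3 for q,p in D]),(k-k0)*[1,0,.1,.1,1,.1,.1]]
    return least_squares(f,k0).x
E
python3 - <<'E'
from kin import *
k=fit();np.set_printoptions(precision=4,suppress=True);print(k)
for q,p in D: print((fk(q,k)[0]-p)*1e3)
print(fk(D[2][0],k)[1].as_euler('xyz'), [np.round(x,3) for x in fk(D[2][0],k)[2:]])
E
```

```text
[-0.0002  0.0366  0.2216  0.4244  0.041   0.4477  0.2453]
[ 0.0173 -0.0059 -0.0006]
[-0.0073  0.0162  0.0021]
[-0.0005  0.0005 -0.0015]
[ 2.9325 -0.0002  2.5487] [array([0.05 , 0.039, 0.643]), array([0.422, 0.057, 0.391])]
```

```bash
cat > plan.py <<'E'
from kin import *
np.set_printoptions(precision=4,suppress=True)
k=fit(); th=np.radians(56.2); X=np.array([np.cos(th),np.sin(th),0]);Yr=np.array([-np.sin(th),np.cos(th),0]);Z=np.array([0,0,1.])
pc=np.array([.651,-.0415,0]); O=pc-X*.058
def W(x,y,z): return O+X*x+Yr*y+Z*z
def pose(phi,b,yh=.128):
    f=np.radians(phi); s=np.interp(phi,[0,90],[.004,.001])
    if phi<=90: P=np.array([s*np.sin(f),.089-s*np.cos(f)])
    else: P=np.array([-.005,.089])+.006*np.array([np.sin(f),-np.cos(f)])
    c=P+b*np.array([np.cos(f),np.sin(f)])+.0085*np.array([-np.sin(f),np.cos(f)])
    xs=-Yr; ys=X*np.cos(f)+Z*np.sin(f); zs=-X*np.sin(f)+Z*np.cos(f)
    return W(c[0],yh,c[1]),np.c_[-xs,ys,-zs]
def ik(p,R,q0):
    f=lambda q:(lambda r:np.r_[(r[0]-p)*10,(r[1].inv()*Ro.from_matrix(R)).as_rotvec()])(fk(q,k))
    r=least_squares(f,q0);return r.x,np.abs(r.fun).max()
E
python3 - <<'E'
from plan import *
q=np.array(D[2][0]);tr=[]
for i in range(19):
    phi=6*i; b=np.interp(phi,[0,72,108],[.064,.064,.085]); p,R=pose(phi,b); q2,e=ik(p,R,q)
    if i: d=Rp.T@(p-pp)/.25; print(phi,"row",d.round(3),"dq/s",np.abs((q2-q)/.125/[2.22,2.22,2.57,3.14,3.14,3.14]).max().round(2),end=" ")
    q=q2;pp,Rp=p,R; print("p",p.round(4),"q",q.round(2),"err",round(e,5),"w",fk(q,k)[3].round(3))
E
```

```text
p [0.548  0.0347 0.0935] q [-0.    0.45  1.66 -0.    1.03 -0.98] err 0.0 w [0.548 0.035 0.339]
6 row [ 0.    -0.003 -0.027] dq/s 0.28 p [0.5475 0.034  0.1004] q [-0.04  0.41  1.7   0.11  0.98 -1.08] err 0.0 w [0.533 0.013 0.344]
12 row [ 0.    -0.003 -0.027] dq/s 0.31 p [0.5466 0.0327 0.1071] q [-0.09  0.38  1.74  0.23  0.93 -1.2 ] err 0.0 w [ 0.518 -0.01   0.347]
18 row [-0.    -0.004 -0.027] dq/s 0.34 p [0.5454 0.0308 0.1136] q [-0.14  0.35  1.78  0.36  0.9  -1.33] err 0.0 w [ 0.503 -0.032  0.347]
24 row [-0.    -0.004 -0.027] dq/s 0.36 p [0.5437 0.0283 0.1199] q [-0.19  0.33  1.82  0.5   0.88 -1.47] err 0.0 w [ 0.488 -0.055  0.344]
30 row [ 0.    -0.004 -0.027] dq/s 0.37 p [0.5417 0.0253 0.1258] q [-0.24  0.32  1.85  0.65  0.89 -1.62] err 0.0 w [ 0.473 -0.077  0.338]
36 row [-0.    -0.004 -0.027] dq/s 0.37 p [0.5393 0.0218 0.1312] q [-0.29  0.31  1.89  0.79  0.91 -1.76] err 0.0 w [ 0.459 -0.098  0.33 ]
42 row [-0.    -0.004 -0.027] dq/s 0.36 p [0.5366 0.0178 0.1362] q [-0.34  0.31  1.92  0.93  0.94 -1.9 ] err 0.0 w [ 0.445 -0.119  0.318]
48 row [ 0.    -0.004 -0.027] dq/s 0.33 p [
[... 799 characters left out ...]
 [-0.     0.009 -0.03 ] dq/s 0.24 p [ 0.5125 -0.0184  0.1604] q [-0.61  0.55  2.    1.49  1.5  -2.56] err 0.0 w [ 0.377 -0.221  0.186]
90 row [-0.     0.009 -0.032] dq/s 0.25 p [ 0.5082 -0.0247  0.1635] q [-0.64  0.61  2.    1.53  1.59 -2.61] err 0.0 w [ 0.372 -0.229  0.163]
96 row [ 0.     0.011 -0.033] dq/s 0.25 p [ 0.5037 -0.0315  0.1663] q [-0.65  0.66  1.99  1.57  1.69 -2.65] err 0.0 w [ 0.368 -0.234  0.141]
102 row [ 0.     0.011 -0.034] dq/s 0.25 p [ 0.4988 -0.0388  0.1682] q [-0.66  0.72  1.98  1.6   1.79 -2.69] err 0.0 w [ 0.365 -0.238  0.117]
108 row [-0.     0.011 -0.035] dq/s 0.25 p [ 0.4937 -0.0464  0.1691] q [-0.67  0.78  1.96  1.62  1.89 -2.72] err 0.0 w [ 0.364 -0.24   0.093]
```

Request:
arm_command(
  translation=[
    [0, 0, 0],
    [0, 0, 0],
    [0, 0, 0],
    [0, 0, 0],
    [0, 0, 0],
  ],
  rot=[
    [1, 0, 0],
    [1, 0, 0],
    [0, 0, -0.91],
    [0, 0, -0.91],
    [0, 0, -0.91],
  ],
  jaw=[0, 0, 0, 0, 0],
)

```text
time_s: 4.82
position: [0.4512, 0.1004, 0.1514]
tool_rot: [-3.14, -0.0, 2.84]
contact_force: [0.1, -0.5, -2.0]
grip_width: 0.0231
gripper_force: 60.0
```

Request:
arm_command(
  translation=[
    [0, 0, 0],
    [0, 0, 0],
    [0, 0, 0],
    [-0.052, 0.198, 0],
    [-0.052, 0.198, 0],
  ],
  rot=[
    [0, 0, -0.91],
    [0, 0, -0.91],
    [0, 0, -0.91],
    [0, 0, 0],
    [0, 0, 0],
  ],
  jaw=[0, 0, 0, 0, 0],
)

```text
time_s: 5.45
position: [0.4796, 0.2, 0.1516]
tool_rot: [-3.14, 0.0, 3.121]
contact_force: [1.8, -1.3, -0.8]
grip_width: 0.0228
gripper_force: 60.1
```

Request:
arm_command(
  translation=[
    [-0.052, 0.198, 0],
    [-0.052, 0.198, 0],
    [0, 0, 0.2],
    [0, 0, 0],
    [0, 0, 0],
  ],
  rot=[
    [0, 0, 0],
    [0, 0, 0],
    [0, 0, 0],
    [0, 0, 0],
    [0, 0, 0],
  ],
  jaw=[0, 0, 0, 0, 0],
)

```text
time_s: 6.08
position: [0.5074, 0.2971, 0.1028]
tool_rot: [-3.141, 0.001, 3.122]
contact_force: [0.5, -0.3, -1.1]
grip_width: 0.0235
gripper_force: 60.0
```

Request:
arm_command(
  translation=[
    [0, 0, 0.16],
    [0, 0, 0.08],
    [0, 0, 0],
    [0, 0, 0],
    [0, 0, 0],
  ],
  rot=[
    [0, 0, 0],
    [0, 0, 0],
    [0, 0, 0],
    [0, 0, 0],
    [0, 0, 0],
  ],
  jaw=[0, 0, 0, 1, 1],
)

```text
time_s: 6.7
position: [0.5074, 0.2971, 0.0423]
tool_rot: [3.141, 0.001, 3.122]
contact_force: [0.8, -0.3, 0.1]
grip_width: 0.0584
gripper_force: 0.0
```

Request:
arm_command(
  translation=[
    [0, 0, 0],
    [0, 0, 0],
    [0, 0, -0.1],
    [0, 0, -0.2],
    [0, 0, 0],
  ],
  rot=[
    [0, 0, 0],
    [0, 0, 0],
    [0, 0, 0],
    [0, 0, 0],
    [0, 0, 1],
  ],
  jaw=[1, 1, 1, 1, 1],
)

```text
time_s: 7.32
position: [0.5084, 0.2978, 0.1203]
tool_rot: [3.138, 0.005, 3.015]
contact_force: [-0.1, 0.1, 0.4]
grip_width: 0.0854
gripper_force: 0.0
```

```bash
python3 - <<'E'
from h import *
s=bot.read_state();print({k:np.round(s[k],4).tolist() for k in("time_s","qpos","position","tool_rot","grip_width")})
f=bot.grab_frame("scene")[:,:,::-1];cv2.imwrite("pics/s2.png",cv2.resize(f[120:280,280:480],None,fx=3,fy=3))
E
```

```text
{'time_s': 7.325, 'qpos': [0.4677, 0.492, 1.525, 0.0, 1.1182, -0.9769], 'position': [0.5084, 0.2978, 0.1203], 'tool_rot': [3.138, 0.0053, 3.0154], 'grip_width': 0.0854}
```

View pics/s2.png

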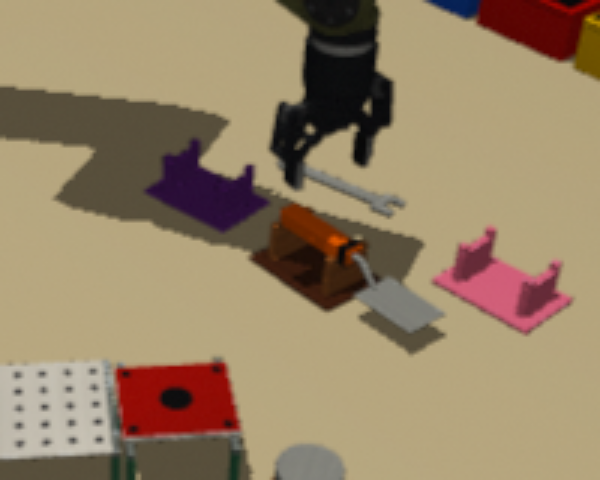

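The crop shows the spatula seated on the wooden rest again at (320,240), right way up. I'll turn the tool half a turn so that joint 6 has room for the flip.

Request:
arm_command(
  translation=[
    [0, 0, 0],
    [0, 0, 0],
    [0, 0, 0],
    [0, 0, 0],
    [0, 0, 0],
  ],
  rot=[
    [0, 0, 1],
    [0, 0, 1],
    [0, 0, 1],
    [0, 0, 1],
    [0, 0, 1],
  ],
  jaw=[1, 1, 1, 1, 1],
)

```text
time_s: 8.0
position: [0.5066, 0.2969, 0.1157]
tool_rot: [-3.141, -0.0, 2.492]
contact_force: [0.4, 0.3, 0.7]
grip_width: 0.0853
gripper_force: 0.0
```

Request:
arm_command(
  translation=[
    [0, 0, 0],
    [0, 0, 0],
    [0, 0, 0],
    [0, 0, 0],
    [0, 0, 0],
  ],
  rot=[
    [0, 0, 1],
    [0, 0, 1],
    [0, 0, 1],
    [0, 0, 1],
    [0, 0, 1],
  ],
  jaw=[1, 1, 1, 1, 1],
)

```text
time_s: 8.62
position: [0.5066, 0.2969, 0.1157]
tool_rot: [-3.141, 0.0, 1.968]
contact_force: [0.2, -0.3, 0.1]
grip_width: 0.0855
gripper_force: 0.0
```

Request:
arm_command(
  translation=[
    [0, 0, 0],
    [0, 0, 0],
    [0, 0, 0],
    [0, 0, 0],
    [0, 0, 0],
  ],
  rot=[
    [0, 0, 1],
    [0, 0, 1],
    [0, 0, 1],
    [0, 0, 1],
    [0, 0, 1],
  ],
  jaw=[1, 1, 1, 1, 1],
)

```text
time_s: 9.25
position: [0.5066, 0.2968, 0.1157]
tool_rot: [-3.141, 0.001, 1.445]
contact_force: [-0.8, 0.2, -0.2]
grip_width: 0.0851
gripper_force: 0.0
```

Request:
arm_command(
  translation=[
    [0, 0, 0],
    [0, 0, 0],
    [0, 0, 0],
    [0, 0, 0],
    [0, 0, 0],
  ],
  rot=[
    [0, 0, 1],
    [0, 0, 1],
    [0, 0, 1],
    [0, 0, 1],
    [0, 0, 1],
  ],
  jaw=[1, 1, 1, 1, 1],
)

```text
time_s: 9.88
position: [0.5066, 0.2968, 0.1157]
tool_rot: [-3.141, 0.001, 0.921]
contact_force: [-0.9, -0.4, -0.3]
grip_width: 0.0851
gripper_force: 0.0
```

Request:
arm_command(
  translation=[
    [0, 0, 0],
    [0, 0, 0],
    [0, 0, 0],
    [0, 0, 0],
    [0, 0, 0],
  ],
  rot=[
    [0, 0, 1],
    [0, 0, 1],
    [0, 0, 1],
    [0, 0, 1],
    [0, 0, 1],
  ],
  jaw=[1, 1, 1, 1, 1],
)

```text
time_s: 10.5
position: [0.5066, 0.2969, 0.1157]
tool_rot: [3.142, 0.001, 0.397]
contact_force: [0.2, 0.4, 0.3]
grip_width: 0.0852
gripper_force: 0.0
```

Request:
arm_command(
  translation=[
    [0, 0, 0],
    [0, 0, 0],
    [0, 0, 0],
    [0, 0, 0],
    [0, 0, 0],
  ],
  rot=[
    [0, 0, 1],
    [0, 0, 1],
    [0, 0, 1],
    [0, 0, 1],
    [0, 0, 0],
  ],
  jaw=[1, 1, 1, 1, 1],
)

```text
time_s: 11.12
position: [0.5067, 0.2969, 0.1158]
tool_rot: [3.141, 0.001, -0.018]
contact_force: [0.3, 0.3, 0.1]
grip_width: 0.0854
gripper_force: 0.0
```

Request:
arm_command(
  translation=[
    [0, 0, 0.18],
    [0, 0, 0.113],
    [0, 0, 0],
    [0, 0, 0],
    [0, 0, 0],
  ],
  rot=[
    [0, 0, 0],
    [0, 0, 0],
    [0, 0, 0],
    [0, 0, 0],
    [0, 0, 0],
  ],
  jaw=[1, 1, 0.6, 0, 0],
)

```text
time_s: 11.75
position: [0.5075, 0.2973, 0.0445]
tool_rot: [-3.141, -0.002, -0.019]
contact_force: [-0.2, 0.1, -0.1]
grip_width: 0.0322
gripper_force: 0.0
```

Request:
arm_command(
  translation=[
    [0, 0, 0],
    [0, 0, 0],
    [0, 0, 0],
  ],
  rot=[
    [0, 0, 0],
    [0, 0, 0],
    [0, 0, 0],
  ],
  jaw=[0, 0, 0],
)

```text
time_s: 12.12
position: [0.5075, 0.2973, 0.0445]
tool_rot: [-3.14, -0.002, -0.019]
contact_force: [-0.7, 0.2, 6.2]
grip_width: 0.0228
gripper_force: 59.6
```

```bash
python3 - <<'E'
from plan import *
q=np.array([0,.45,1.66,0,1.03,2.16]);C=np.diag([-1,-1,1])
for i in range(19):
    phi=6*i; b=np.interp(phi,[0,72,108],[.064,.064,.085]); p,R=pose(phi,b); R=R@C; q2,e=ik(p,R,q)
    if i: d=Rp.T@(p-pp)/.25; print(phi,"row",d.round(3),"dq/s",np.abs((q2-q)/.125/[2.22,2.22,2.57,3.14,3.14,3.14]).max().round(2),end=" ")
    q=q2;pp,Rp=p,R
    if i%4==0:print("p",p.round(4),"q",q.round(2),"err",round(e,5),"rpy",Ro.from_matrix(R).as_euler('xyz').round(3))
    else:print()
E
```

```text
p [0.548  0.0347 0.0935] q [-0.    0.45  1.66 -0.    1.03  2.16] err 0.0 rpy [ 3.142  0.    -0.59 ]
6 row [-0.     0.003 -0.027] dq/s 0.28 
12 row [-0.     0.003 -0.027] dq/s 0.31 
18 row [ 0.     0.004 -0.027] dq/s 0.34 
24 row [ 0.     0.004 -0.027] dq/s 0.36 p [0.5437 0.0283 0.1199] q [-0.19  0.33  1.82  0.5   0.88  1.67] err 0.0 rpy [-2.723  0.    -0.59 ]
30 row [-0.     0.004 -0.027] dq/s 0.37 
36 row [ 0.     0.004 -0.027] dq/s 0.37 
42 row [ 0.     0.004 -0.027] dq/s 0.36 
48 row [-0.     0.004 -0.027] dq/s 0.33 p [0.5337 0.0133 0.1406] q [-0.39  0.33  1.94  1.05  1.    1.11] err 0.0 rpy [-2.304  0.    -0.59 ]
54 row [ 0.     0.004 -0.027] dq/s 0.3 
60 row [-0.     0.004 -0.027] dq/s 0.27 
66 row [-0.     0.004 -0.027] dq/s 0.24 
72 row [-0.     0.004 -0.027] dq/s 0.23 p [ 0.5197 -0.0075  0.152 ] q [-0.56  0.46  2.    1.39  1.31  0.71] err 0.0 rpy [-1.885  0.    -0.59 ]
78 row [ 0.    -0.01  -0.029] dq/s 0.24 
84 row [ 0.    -0.009 -0.03 ] dq/s 0.24 
90 row [ 0.    -0.009 -0.032] dq/s 0.25 
96 row [-0.    -0.011 -0.033] dq/s 0.25 p [ 0.5037 -0.0315  0.1663] q [-0.65  0.66  1.99  1.57  1.69  0.49] err 0.0 rpy [-1.466  0.    -0.59 ]
102 row [-0.    -0.011 -0.034] dq/s 0.25 
108 row [ 0.    -0.011 -0.035] dq/s 0.25
```

Request:
arm_command(
  translation=[
    [0, 0, -0.22],
    [0, 0, -0.22],
    [-0.053, 0.199, 0],
    [-0.053, 0.199, 0],
    [-0.053, 0.199, 0],
  ],
  rot=[
    [0, 0, 0],
    [0, 0, 0],
    [0, 0, 0],
    [0, 0, 0],
    [0, 0, 0],
  ],
  jaw=[0, 0, 0, 0, 0],
)

```text
time_s: 12.75
position: [0.4635, 0.1472, 0.1535]
tool_rot: [-3.141, -0.001, -0.019]
contact_force: [2.5, -0.5, -2.5]
grip_width: 0.0231
gripper_force: 59.9
```

Request:
arm_command(
  translation=[
    [-0.053, 0.199, 0],
    [0, 0, 0],
    [0, 0, 0],
    [0, 0, 0],
    [0, 0, 0],
  ],
  rot=[
    [0, 0, 0.91],
    [0, 0, 0.91],
    [0, 0, 0.91],
    [0, 0, 0.91],
    [0, 0, 0.91],
  ],
  jaw=[0, 0, 0, 0, 0],
)

```text
time_s: 13.38
position: [0.4499, 0.099, 0.1534]
tool_rot: [-3.141, -0.0, -0.499]
contact_force: [0.0, -0.7, -3.0]
grip_width: 0.0225
gripper_force: 60.0
```

Request:
arm_command(
  translation=[
    [0, 0, 0],
    [0, 0, 0.12],
    [0, 0, 0.12],
    [0, 0, 0],
  ],
  rot=[
    [0, 0, 0.91],
    [0, 0, 0],
    [0, 0, 0],
    [0, 0, 0],
  ],
  jaw=[0, 0, 0, 0],
)

```text
time_s: 13.88
position: [0.449, 0.0989, 0.092]
tool_rot: [3.139, 0.003, -0.591]
contact_force: [0.3, -0.2, -1.0]
grip_width: 0.0228
gripper_force: 59.9
```

```bash
python3 - <<'E'
from h import *
s=bot.read_state();print({k:np.round(s[k],4).tolist() for k in("time_s","position","tool_rot")})
for n,r in(("scene",(slice(170,290),slice(250,410))),("top",(slice(150,270),slice(230,390)))):
    f=bot.grab_frame(n)[:,:,::-1];cv2.imwrite(f"pics/{n}3.png",f);globals()[n]=cv2.resize(f[r],None,fx=3.2,fy=3.2,interpolation=cv2.INTER_CUBIC)
cv2.imwrite("pics/c3.png",cv2.resize(np.vstack([scene,top]),(400,600)) if 0 else np.hstack([scene,top])[:, :1024][:, ::1]) 
im=np.hstack([scene,top]);cv2.imwrite("pics/c3.png",cv2.resize(im,(800,int(800*im.shape[0]/im.shape[1]))))
E
```

```text
{'time_s': 13.875, 'position': [0.449, 0.0989, 0.092], 'tool_rot': [3.1394, 0.0026, -0.5912]}
```

View pics/c3.png

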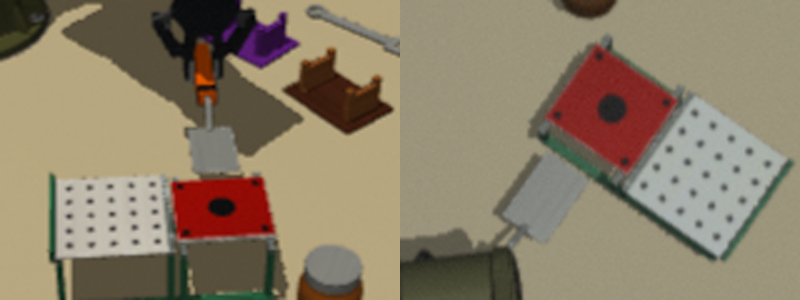

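The pictures show the blade just short of the rack's near (+y) end, roughly in line with the gap between the rails. I'll measure the blade and rails in the rack frame.

```bash
python3 - <<'E'
from h import *
from plan import X,Yr,O
def rk(p): d=np.array([p[0],p[1],0])-O; return (np.array([d@X,d@Yr])*1e3).round(1)
for n in("top","scene"):
    im=cv2.imread(f"pics/{n}3.png");h=cv2.cvtColor(im,cv2.COLOR_BGR2HSV);S=h[...,1].astype(int);V=h[...,2].astype(int)
    roi=np.zeros(S.shape,bool)
    if n=="top": roi[208:250,266:306]=1
    else: roi[218:241,322:350]=1
    c,r,b=blob(im,(S<40)&(V>90)&roi,.0815,n);print(n,r[1],[rk(p) for p in b],rk(r[0]))
    roi[:]=0
    if n=="top": roi[160:225,285:340]=1
    else: roi[230:270,315:365]=1
    H=h[...,0].astype(int)
    c,r,b=blob(im,((H<5)|(H>174))&(S>150)&(V>80)&roi,.091,n);print("plate",r[1],[rk(p) for p in b],rk(r[0]))
E
```

```text
top (0.058960579335689545, 0.11032666265964508) [array([ 33.2, 185.1]), array([32.7, 74.7]), array([91.7, 74.5]), array([ 92.1, 184.8])] [ 62.4 129.8]
plate (0.10514282435178757, 0.09550882130861282) [array([ 5.2, 46.8]), array([  5.6, -48.7]), array([110.7, -48.3]), array([110.4,  47.2])] [58.  -0.7]
scene (0.0551682710647583, 0.09973779320716858) [array([ 34.4, 173.2]), array([34.5, 73.5]), array([89.7, 73.6]), array([ 89.5, 173.3])] [ 62.  123.4]
plate (0.10759644955396652, 0.09671401977539062) [array([ 4. , 48.2]), array([  4.2, -48.5]), array([111.8, -48.3]), array([111.5,  48.4])] [57.9 -0. ]
```

Request:
arm_command(
  translation=[
    [0, 0, 0.008],
    [0.116, 0, 0],
    [0.116, 0, 0],
    [0.116, 0, 0],
    [0.116, 0, 0],
  ],
  rot=[
    [0, 0, 0],
    [0, 0, 0],
    [0, 0, 0],
    [0, 0, 0],
    [0, 0, 0],
  ],
  jaw=[0, 0, 0, 0, 0],
)

```text
time_s: 14.6
position: [0.5472, 0.0339, 0.0918]
tool_rot: [-3.141, -0.001, -0.591]
contact_force: [-1.6, 0.3, -3.7]
grip_width: 0.0229
gripper_force: 59.9
```

Request:
arm_command(
  translation=[
    [0, 0, 0],
  ],
  rot=[
    [0, 0, 0],
  ],
  jaw=[0],
)

```text
time_s: 14.72
position: [0.5475, 0.0335, 0.0916]
tool_rot: [-3.141, -0.001, -0.593]
contact_force: [-1.1, -0.2, -3.0]
grip_width: 0.0229
gripper_force: 60.0
```

```bash
python3 - <<'E'
from h import *
from plan import X,Yr,O
s=bot.read_state();d=s["position"]-O;print(d@X,d@Yr,{k:np.round(s[k],4).tolist() for k in("position","tool_rot","contact_force","torque","qpos")})
E
```

```text
0.06271711209228124 0.12776517797392503 {'position': [0.5475, 0.0335, 0.0916], 'tool_rot': [-3.1408, -0.0012, -0.5927], 'contact_force': [-1.0755, -0.1901, -3.0244], 'torque': [0.0492, 0.1056, 0.0273], 'qpos': [-0.0056, 0.4514, 1.663, -0.0001, 1.0257, 2.1579]}
```

Request:
arm_command(
  translation=[
    [0, 0, -0.014],
    [0, 0, 0],
  ],
  rot=[
    [0, 0, 0],
    [0, 0, 0],
  ],
  jaw=[0, 0],
)

```text
time_s: 14.98
position: [0.5461, 0.0348, 0.0952]
tool_rot: [-3.141, -0.001, -0.591]
contact_force: [-0.0, 0.4, -2.6]
grip_width: 0.0224
gripper_force: 60.0
```

```bash
python3 - <<'E'
from h import *
s=bot.read_state();print({k:np.round(s[k],4).tolist() for k in("position","tool_rot","contact_force","torque")})
E
```

```text
{'position': [0.5461, 0.0348, 0.0952], 'tool_rot': [-3.1411, -0.0007, -0.5909], 'contact_force': [-0.0102, 0.4228, -2.5661], 'torque': [0.0309, 0.0331, -0.0232]}
```

Request:
arm_command(
  translation=[
    [0, 0, -0.008],
    [0, 0, 0],
  ],
  rot=[
    [0, 0, 0],
    [0, 0, 0],
  ],
  jaw=[0, 0],
)

```text
time_s: 15.22
position: [0.5461, 0.0346, 0.0967]
tool_rot: [3.142, 0.0, -0.591]
contact_force: [-0.5, -0.0, -3.0]
grip_width: 0.0231
gripper_force: 59.8
```

```bash
python3 - <<'E'
from h import *
F=[]
for i in range(3):
    f=bot.grab_frame("scene");s=bot.read_state();F.append(np.r_[s["contact_force"],s["torque"]])
print(s["time_s"],s["position"],np.mean(F,0).round(3))
E
```

```text
15.375 [0.54611672 0.03446379 0.09640827] [-0.476  0.374 -3.641  0.163  0.213 -0.009]
```

Request:
arm_command(
  translation=[
    [0, 0.004, -0.027],
    [0, 0.004, -0.027],
    [0, 0.004, -0.027],
    [0, 0.004, -0.027],
    [0, 0.005, -0.027],
  ],
  rot=[
    [1, 0, 0],
    [1, 0, 0],
    [1, 0, 0],
    [1, 0, 0],
    [1, 0, 0],
  ],
  jaw=[0, 0, 0, 0, 0],
)

```text
time_s: 16.0
position: [0.5394, 0.0243, 0.1283]
tool_rot: [-2.615, -0.0, -0.591]
contact_force: [-0.2, 0.1, -5.6]
grip_width: 0.0225
gripper_force: 59.8
```

Request:
arm_command(
  translation=[
    [0, 0.005, -0.027],
    [0, 0.005, -0.027],
    [0, 0.005, -0.027],
    [0, 0.005, -0.027],
    [0, 0.005, -0.027],
  ],
  rot=[
    [1, 0, 0],
    [1, 0, 0],
    [1, 0, 0],
    [1, 0, 0],
    [1, 0, 0],
  ],
  jaw=[0, 0, 0, 0, 0],
)

```text
time_s: 16.62
position: [0.5246, 0.0017, 0.149]
tool_rot: [-2.091, -0.001, -0.592]
contact_force: [1.0, 1.7, -3.9]
grip_width: 0.0229
gripper_force: 60.0
```

Request:
arm_command(
  translation=[
    [0, 0.005, -0.027],
    [0, 0.002, -0.028],
    [0, -0.008, -0.029],
    [0, -0.008, -0.03],
    [0, -0.008, -0.032],
  ],
  rot=[
    [1, 0, 0],
    [1, 0, 0],
    [1, 0, 0],
    [1, 0, 0],
    [1, 0, 0],
  ],
  jaw=[0, 0, 0, 0, 0],
)

```text
time_s: 17.25
position: [0.5056, -0.0267, 0.164]
tool_rot: [-1.568, -0.001, -0.592]
contact_force: [0.2, 0.7, -1.8]
grip_width: 0.0228
gripper_force: 60.4
```

Request:
arm_command(
  translation=[
    [0, -0.01, -0.033],
    [0, -0.01, -0.034],
    [0, -0.01, -0.035],
    [0, 0, 0],
    [0, 0, 0],
  ],
  rot=[
    [1, 0, 0],
    [1, 0, 0],
    [1, 0, 0],
    [0, 0, 0],
    [0, 0, 0],
  ],
  jaw=[0, 0, 0, 0, 0],
)

```text
time_s: 17.88
position: [0.4914, -0.0477, 0.1687]
tool_rot: [-1.259, -0.001, -0.591]
contact_force: [0.3, -0.4, -2.8]
grip_width: 0.023
gripper_force: 60.5
```

```bash
python3 - <<'E'
from h import *
s=bot.read_state();print({k:np.round(s[k],4).tolist() for k in("time_s","position","tool_rot","contact_force","torque","qpos")})
for n,r in(("scene",(slice(170,290),slice(250,410))),("top",(slice(150,270),slice(230,390)))):
    f=bot.grab_frame(n)[:,:,::-1];cv2.imwrite(f"pics/{n}4.png",f);globals()[n]=f[r]
cv2.imwrite("pics/c4.png",cv2.resize(np.hstack([scene,top]),(800,300),interpolation=cv2.INTER_CUBIC))
E
```

```text
{'time_s': 17.875, 'position': [0.4914, -0.0477, 0.1687], 'tool_rot': [-1.2593, -0.0006, -0.5912], 'contact_force': [0.3321, -0.4005, -2.8073], 'torque': [-0.64, 0.5581, -0.05], 'qpos': [-0.6726, 0.7811, 1.9657, 1.6196, 1.8889, 0.4149]}
```

View pics/c4.png

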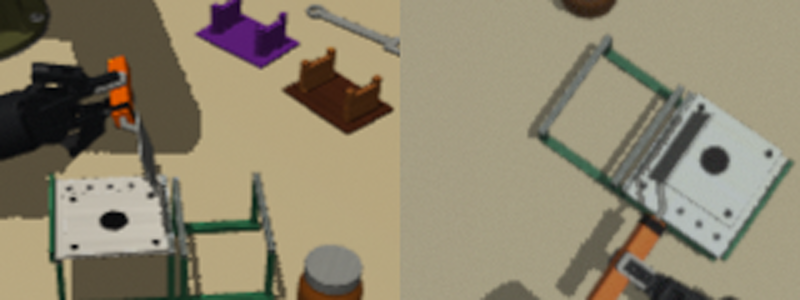

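The pictures show the plate lying bare face up on the upper sheet, about (715,160) in the right half, with the blade standing clear of it. I'll lift away and unroll.

Request:
arm_command(
  translation=[
    [0, -0.19, 0.062],
    [0, -0.19, 0.062],
    [0, 0, 0],
    [0, 0, 0],
    [0, 0, 0],
  ],
  rot=[
    [0, 0, 0],
    [0, 0, 0],
    [-1, 0, 0],
    [-1, 0, 0],
    [-1, 0, 0],
  ],
  jaw=[0, 0, 0, 0, 0],
)

```text
time_s: 18.6
position: [0.491, -0.0476, 0.269]
tool_rot: [-1.576, -0.001, -0.592]
contact_force: [0.3, 1.2, -2.6]
grip_width: 0.0226
gripper_force: 60.4
```

Request:
arm_command(
  translation=[
    [0, 0, 0],
    [0, 0, 0],
    [0, 0, 0],
    [0, 0, 0],
    [0, 0, 0],
  ],
  rot=[
    [-1, 0, 0],
    [-1, 0, 0],
    [-1, 0, 0],
    [-1, 0, 0],
    [-1, 0, 0],
  ],
  jaw=[0, 0, 0, 0, 0],
)

```text
time_s: 19.23
position: [0.4909, -0.0477, 0.2692]
tool_rot: [-2.099, -0.002, -0.592]
contact_force: [0.3, -0.6, -2.9]
grip_width: 0.0228
gripper_force: 60.2
```

Request:
arm_command(
  translation=[
    [0, 0, 0],
    [0, 0, 0],
    [0, 0, 0],
    [0, 0, 0],
    [0, 0, 0],
  ],
  rot=[
    [-1, 0, 0],
    [-1, 0, 0],
    [-1, 0, 0],
    [-1, 0, 0],
    [-1, 0, 0],
  ],
  jaw=[0, 0, 0, 0, 0],
)

```text
time_s: 19.85
position: [0.4909, -0.0477, 0.2693]
tool_rot: [-2.622, -0.002, -0.592]
contact_force: [0.6, -0.0, -2.9]
grip_width: 0.0226
gripper_force: 60.1
```

Request:
arm_command(
  translation=[
    [0, 0, 0],
    [0, 0, 0],
    [0, 0, 0],
    [0, 0, 0],
    [0, 0, 0],
  ],
  rot=[
    [-1, 0, 0],
    [-1, 0, 0],
    [-1, 0, 0],
    [-1, 0, 0],
    [-1, 0, 0],
  ],
  jaw=[0, 0, 0, 0, 0],
)

```text
time_s: 20.48
position: [0.491, -0.0476, 0.2694]
tool_rot: [3.139, -0.002, -0.592]
contact_force: [-0.6, -0.8, -2.5]
grip_width: 0.0225
gripper_force: 60.1
```

Request:
arm_command(
  translation=[
    [0, 0, 0],
    [0, 0, 0],
    [0, 0, 0],
    [0, 0, 0],
    [0, 0, 0],
  ],
  rot=[
    [0, 0, -0.91],
    [0, 0, -0.91],
    [0, 0, -0.91],
    [0, 0, -0.91],
    [0, 0, -0.91],
  ],
  jaw=[0, 0, 0, 0, 0],
)

```text
time_s: 21.1
position: [0.4909, -0.0475, 0.2691]
tool_rot: [3.141, -0.002, -0.112]
contact_force: [-0.7, 0.5, -2.5]
grip_width: 0.023
gripper_force: 60.1
```

Request:
arm_command(
  translation=[
    [0, 0, 0],
    [0.007, -0.23, 0],
    [0.007, -0.23, 0],
    [0.007, -0.23, 0],
    [0.007, -0.23, 0],
  ],
  rot=[
    [0, 0, -0.91],
    [0, 0, 0],
    [0, 0, 0],
    [0, 0, 0],
    [0, 0, 0],
  ],
  jaw=[0, 0, 0, 0, 0],
)

```text
time_s: 21.72
position: [0.5022, 0.184, 0.2694]
tool_rot: [-3.141, -0.002, -0.02]
contact_force: [1.0, -0.4, -1.9]
grip_width: 0.0226
gripper_force: 60.1
```

Request:
arm_command(
  translation=[
    [0.007, -0.23, 0],
    [0.007, -0.23, 0],
    [0, 0, 0.24],
    [0, 0, 0.24],
    [0, 0, 0],
  ],
  rot=[
    [0, 0, 0],
    [0, 0, 0],
    [0, 0, 0],
    [0, 0, 0],
    [0, 0, 0],
  ],
  jaw=[0, 0, 0, 0, 0],
)

```text
time_s: 22.35
position: [0.5065, 0.2963, 0.1454]
tool_rot: [3.138, 0.006, -0.02]
contact_force: [0.0, -0.7, -0.5]
grip_width: 0.0228
gripper_force: 60.0
```

```bash
python3 - <<'E'
from h import *
from plan import X,Yr,O
s=bot.read_state();print({k:np.round(s[k],4).tolist() for k in("time_s","position","tool_rot")})
for n,r in(("scene",(slice(170,290),slice(250,410))),("top",(slice(150,270),slice(230,390)))):
    f=bot.grab_frame(n)[:,:,::-1];cv2.imwrite(f"pics/{n}5.png",f);globals()[n]=f[r]
cv2.imwrite("pics/c5.png",cv2.resize(np.hstack([scene,top]),(800,300),interpolation=cv2.INTER_CUBIC))
E
```

```text
{'time_s': 22.35, 'position': [0.5065, 0.2963, 0.1454], 'tool_rot': [3.1383, 0.0061, -0.0195]}
```

View pics/c5.png

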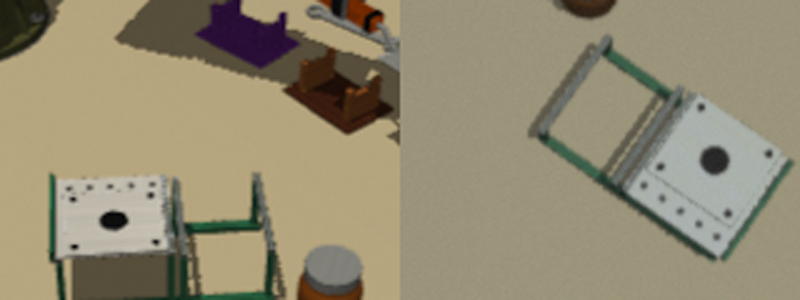

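```bash
python3 - <<'E'
from h import *
from plan import X,Yr,O
def rk(p): d=np.array([p[0],p[1],0])-O; return (np.array([d@X,d@Yr])*1e3).round(1)
for n,r0,pts in(("top",(230,150),[(715,160),(701,107),(769,153),(728,214),(660,166)]),("scene",(250,170),[(114,220),(70,198),(153,196),(156,241),(74,245)])):
    for u,v in pts: print(n,rk(ray(n,(r0[0]+(u%400 if n=="top" else u)/2.5,r0[1]+v/2.5),.095)))
E
```

```text
top [-66.6 -17.4]
top [-21.8 -55.9]
top [-110.   -56.9]
top [-110.9   22.5]
top [-21.8  21.8]
scene [-62.1 -18.9]
scene [-110.2   22.1]
scene [-16.4  18.1]
scene [-18.2 -56.4]
scene [-106.8  -55.7]
```

The pictures show the plate flat and bare side up, but its centre is at rack y = -18 mm, so about 3 mm overhangs the sheet's far end. I'll nudge it 15 mm in +y with the blade's side edge.

Request:
arm_command(
  translation=[
    [0, 0, -0.24],
    [0, 0, -0.24],
    [0.044, 0.237, 0],
    [0.044, 0.237, 0],
    [0.044, 0.237, 0],
  ],
  rot=[
    [0, 0, 0],
    [0, 0, 0],
    [0, 0, 0],
    [0, 0, 0],
    [0, 0, 0],
  ],
  jaw=[0, 0, 0, 0, 0],
)

```text
time_s: 23.08
position: [0.5384, 0.1169, 0.2728]
tool_rot: [-3.141, -0.006, -0.02]
contact_force: [1.0, -0.7, -2.6]
grip_width: 0.0232
gripper_force: 60.1
```

Request:
arm_command(
  translation=[
    [0.044, 0.237, 0],
    [0.044, 0.237, 0],
    [0.044, 0.237, 0],
    [0.044, 0.237, 0],
    [0.044, 0.237, 0],
  ],
  rot=[
    [0, 0, 0],
    [0, 0, 0],
    [0, 0, 0],
    [0, 0, 0],
    [0, 0, 0],
  ],
  jaw=[0, 0, 0, 0, 0],
)

```text
time_s: 23.7
position: [0.5875, -0.1809, 0.273]
tool_rot: [3.14, -0.006, -0.02]
contact_force: [0.1, -0.2, -2.5]
grip_width: 0.0226
gripper_force: 60.1
```

Request:
arm_command(
  translation=[
    [0.044, 0.237, 0],
    [0.044, 0.237, 0],
    [0, 0, 0],
    [0, 0, 0],
    [0, 0, 0],
  ],
  rot=[
    [0, 0, 0],
    [0, 0, 0],
    [0, 0, -0.955],
    [0, 0, -0.955],
    [0, 0, -0.955],
  ],
  jaw=[0, 0, 0, 0, 0],
)

```text
time_s: 24.32
position: [0.6069, -0.2981, 0.2729]
tool_rot: [3.138, -0.004, 0.283]
contact_force: [0.0, -0.1, -1.8]
grip_width: 0.0228
gripper_force: 60.2
```

Request:
arm_command(
  translation=[
    [0, 0, 0],
    [0, 0, 0],
    [0, 0, 0],
    [0, 0, 0],
    [0, 0, 0],
  ],
  rot=[
    [0, 0, -0.955],
    [0, 0, -0.955],
    [0, 0, -0.955],
    [0, 0, -0.955],
    [0, 0, -0.955],
  ],
  jaw=[0, 0, 0, 0, 0],
)

```text
time_s: 24.95
position: [0.607, -0.2978, 0.2731]
tool_rot: [3.136, -0.001, 0.783]
contact_force: [-1.1, -0.2, -2.2]
grip_width: 0.0228
gripper_force: 60.2
```

Request:
arm_command(
  translation=[
    [0, 0, 0],
    [0, 0, 0],
    [0, 0, 0.2],
  ],
  rot=[
    [0, 0, -0.955],
    [0, 0, -0.955],
    [0, 0, 0],
  ],
  jaw=[0, 0, 0],
)

```text
time_s: 25.32
position: [0.6086, -0.2987, 0.2265]
tool_rot: [3.128, -0.001, 0.982]
contact_force: [1.3, -0.8, -3.6]
grip_width: 0.0224
gripper_force: 60.4
```

```bash
python3 - <<'E'
from h import *
from plan import X,Yr,O
bot.grab_frame("top")
s=bot.read_state();d=s["position"]-O;print(d@X,d@Yr,{k:np.round(s[k],4).tolist() for k in("time_s","position","tool_rot")})
E
```

```text
-0.17960423627461158 -0.1049509589991745 {'time_s': 25.375, 'position': [0.606, -0.2973, 0.2157], 'tool_rot': [-3.1408, 0.0002, 0.9804]}
```

Request:
arm_command(
  translation=[
    [0, 0, 0.2],
    [0, 0, 0.2],
    [0, 0, 0],
    [0, 0, 0],
  ],
  rot=[
    [0, 0, 0],
    [0, 0, 0],
    [0, 0, 0],
    [0, 0, 0],
  ],
  jaw=[0, 0, 0, 0],
)

```text
time_s: 25.88
position: [0.6081, -0.2983, 0.1229]
tool_rot: [3.137, -0.0, 0.98]
contact_force: [0.4, 0.3, -1.3]
grip_width: 0.0226
gripper_force: 60.0
```

```bash
python3 - <<'E'
from h import *
from plan import X,Yr,O
ims=[]
for n,r in(("scene",(slice(170,290),slice(230,390))),("top",(slice(150,270),slice(280,440)))):
    f=bot.grab_frame(n)[:,:,::-1];cv2.imwrite(f"pics/{n}6.png",f);ims.append(f[r])
cv2.imwrite("pics/c6.png",cv2.resize(np.hstack(ims),(800,300),interpolation=cv2.INTER_CUBIC))
s=bot.read_state();d=s["position"]-O;print(d@X,d@Yr,{k:np.round(s[k],4).tolist() for k in("time_s","position","tool_rot")})
E
```

```text
-0.1792995681042471 -0.10706418588619691 {'time_s': 25.975, 'position': [0.608, -0.2983, 0.1224], 'tool_rot': [3.1365, -0.0004, 0.9803]}
```

View pics/c6.png

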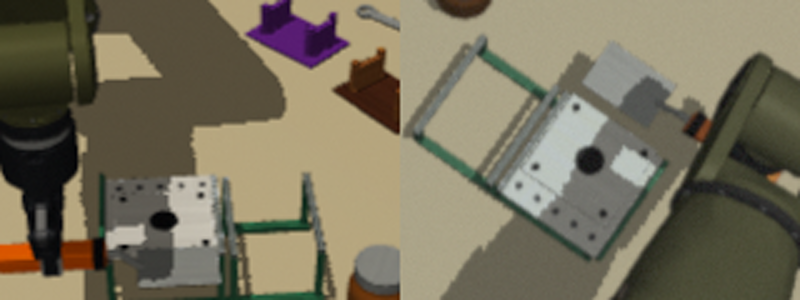

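The picture shows the blade beyond the sheet's far end, parallel to the plate's edge, with a clear gap. I'll lower it and push.

Request:
arm_command(
  translation=[
    [0, 0, 0.068],
    [0, 0, 0],
    [0, -0.02, 0],
    [0, 0, 0],
  ],
  rot=[
    [0, 0, 0],
    [0, 0, 0],
    [0, 0, 0],
    [0, 0, 0],
  ],
  jaw=[0, 0, 0, 0],
)

```text
time_s: 26.48
position: [0.6025, -0.2946, 0.1019]
tool_rot: [3.141, -0.0, 0.981]
contact_force: [0.8, 0.4, -2.3]
grip_width: 0.0228
gripper_force: 60.2
```

```bash
python3 - <<'E'
from h import *
from plan import X,Yr,O
s=bot.read_state();d=s["position"]-O;print(d@X,d@Yr,{k:np.round(s[k],4).tolist() for k in("time_s","position","tool_rot","contact_force")})
E
```

```text
-0.1792882607569512 -0.10049049821937522 {'time_s': 26.475, 'position': [0.6025, -0.2946, 0.1019], 'tool_rot': [3.1413, -0.0, 0.9805], 'contact_force': [0.8029, 0.3799, -2.3369]}
```

Request:
arm_command(
  translation=[
    [0, 0, -0.015],
    [0, 0, 0],
    [0, 0, 0],
  ],
  rot=[
    [0, 0, 0],
    [0, 0, 0],
    [0, 0, 0],
  ],
  jaw=[0, 0, 0],
)

```text
time_s: 26.85
position: [0.6027, -0.2948, 0.1054]
tool_rot: [3.141, -0.0, 0.98]
contact_force: [0.2, 0.4, -2.5]
grip_width: 0.0226
gripper_force: 60.2
```

Request:
arm_command(
  translation=[
    [0, -0.02, 0],
    [0, -0.02, 0],
    [0, -0.02, 0],
    [0, -0.02, 0],
    [0, 0, 0],
  ],
  rot=[
    [0, 0, 0],
    [0, 0, 0],
    [0, 0, 0],
    [0, 0, 0],
    [0, 0, 0],
  ],
  jaw=[0, 0, 0, 0, 0],
)

```text
time_s: 27.48
position: [0.5857, -0.2834, 0.1054]
tool_rot: [-3.141, 0.0, 0.981]
contact_force: [-0.5, 0.4, -1.8]
grip_width: 0.0232
gripper_force: 60.2
```

```bash
python3 - <<'E'
from h import *
from plan import X,Yr,O
ims=[]
for n,r in(("scene",(slice(170,290),slice(230,390))),("top",(slice(150,270),slice(280,440)))):
    f=bot.grab_frame(n)[:,:,::-1];cv2.imwrite(f"pics/{n}7.png",f);ims.append(f[r])
cv2.imwrite("pics/c7.png",cv2.resize(np.hstack(ims),(800,300),interpolation=cv2.INTER_CUBIC))
s=bot.read_state();d=s["position"]-O;print(d@X,d@Yr,{k:np.round(s[k],4).tolist() for k in("time_s","position","contact_force")})
E
```

```text
-0.17931690294769875 -0.08067047234957322 {'time_s': 27.575, 'position': [0.586, -0.2836, 0.1054], 'contact_force': [0.0635, -0.1019, -2.6613]}
```

View pics/c7.png

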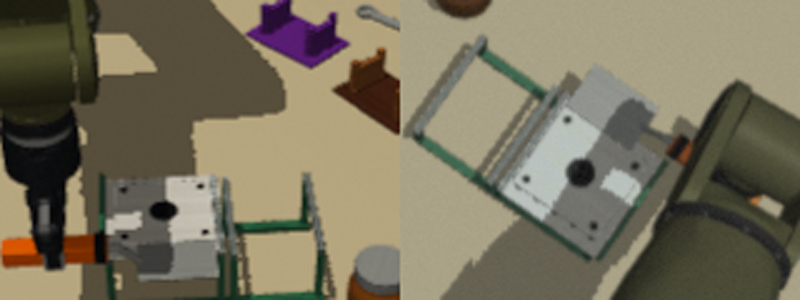

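The picture shows the plate now square on the sheet between step and fence, with its hub at (580,173). I'll back off and return to the rest.

Request:
arm_command(
  translation=[
    [0, 0.06, 0],
    [0, 0, -0.24],
    [0, 0, -0.24],
    [0, 0, 0],
    [0, 0, 0],
  ],
  rot=[
    [0, 0, 0],
    [0, 0, 0],
    [0, 0, 0],
    [0, 0, 0.955],
    [0, 0, 0.955],
  ],
  jaw=[0, 0, 0, 0, 0],
)

```text
time_s: 28.2
position: [0.5986, -0.292, 0.2259]
tool_rot: [3.141, -0.0, 0.777]
contact_force: [0.3, 0.5, -3.3]
grip_width: 0.0231
gripper_force: 60.4
```

Request:
arm_command(
  translation=[
    [0, 0, 0],
    [0, 0, 0],
    [0, 0, 0],
    [0, 0, 0],
    [0, 0, 0],
  ],
  rot=[
    [0, 0, 0.955],
    [0, 0, 0.955],
    [0, 0, 0.955],
    [0, 0, 0.955],
    [0, 0, 0.955],
  ],
  jaw=[0, 0, 0, 0, 0],
)

```text
time_s: 28.82
position: [0.5985, -0.2919, 0.2252]
tool_rot: [-3.141, 0.0, 0.277]
contact_force: [0.5, -0.0, -2.5]
grip_width: 0.0226
gripper_force: 60.3
```

Request:
arm_command(
  translation=[
    [0, 0, 0],
    [0, 0, 0],
    [0, 0, 0],
    [-0.041, -0.235, 0],
    [-0.041, -0.235, 0],
  ],
  rot=[
    [0, 0, 0.955],
    [0, 0, 0.955],
    [0, 0, 0.955],
    [0, 0, 0],
    [0, 0, 0],
  ],
  jaw=[0, 0, 0, 0, 0],
)

```text
time_s: 29.45
position: [0.5798, -0.1729, 0.2249]
tool_rot: [-3.141, 0.0, -0.021]
contact_force: [2.0, -0.0, -1.6]
grip_width: 0.023
gripper_force: 60.3
```

Request:
arm_command(
  translation=[
    [-0.041, -0.235, 0],
    [-0.041, -0.235, 0],
    [-0.041, -0.235, 0],
    [-0.041, -0.235, 0],
    [-0.041, -0.235, 0],
  ],
  rot=[
    [0, 0, 0],
    [0, 0, 0],
    [0, 0, 0],
    [0, 0, 0],
    [0, 0, 0],
  ],
  jaw=[0, 0, 0, 0, 0],
)

```text
time_s: 30.08
position: [0.5343, 0.1225, 0.2256]
tool_rot: [-3.141, -0.0, -0.02]
contact_force: [0.5, 0.0, -1.3]
grip_width: 0.0227
gripper_force: 60.3
```

Request:
arm_command(
  translation=[
    [-0.041, -0.235, 0],
    [-0.041, -0.235, 0],
    [-0.041, -0.235, 0],
    [0, 0, 0],
    [0, 0, 0],
  ],
  rot=[
    [0, 0, 0],
    [0, 0, 0],
    [0, 0, 0],
    [0, 0, 0],
    [0, 0, 0],
  ],
  jaw=[0, 0, 0, 0, 0],
)

```text
time_s: 30.7
position: [0.5075, 0.2972, 0.2251]
tool_rot: [3.141, 0.0, -0.019]
contact_force: [-0.0, -0.8, -2.7]
grip_width: 0.0229
gripper_force: 60.4
```

Request:
arm_command(
  translation=[
    [0, 0, 0.24],
    [0, 0, 0.24],
    [0, 0, 0.18],
    [0, 0, 0],
    [0, 0, 0],
  ],
  rot=[
    [0, 0, 0],
    [0, 0, 0],
    [0, 0, 0],
    [0, 0, 0],
    [0, 0, 0],
  ],
  jaw=[0, 0, 0, 0, 0],
)

```text
time_s: 31.32
position: [0.5088, 0.2973, 0.0626]
tool_rot: [-3.14, -0.002, -0.021]
contact_force: [0.4, 0.1, -2.7]
grip_width: 0.0227
gripper_force: 60.3
```

Request:
arm_command(
  translation=[
    [-0.003, 0, 0.036],
    [0, 0, 0.032],
    [0, 0, 0],
    [0, 0, 0],
  ],
  rot=[
    [0, 0, 0],
    [0, 0, 0],
    [0, 0, 0],
    [0, 0, 0],
  ],
  jaw=[0, 0, 0, 0],
)

```text
time_s: 31.82
position: [0.5072, 0.2977, 0.0442]
tool_rot: [-3.141, -0.002, -0.019]
contact_force: [-0.9, -1.2, 4.6]
grip_width: 0.0231
gripper_force: 62.1
```

Force has turned upward, so the handle is seated; release and withdraw.

Request:
arm_command(
  translation=[
    [0, 0, 0],
    [0, 0, 0],
    [0, 0, 0],
    [0, 0, 0],
    [0, 0, -0.06],
  ],
  rot=[
    [0, 0, 0],
    [0, 0, 0],
    [0, 0, 0],
    [0, 0, 0],
    [0, 0, 0],
  ],
  jaw=[1, 1, 1, 1, 1],
)

```text
time_s: 32.45
position: [0.5063, 0.2972, 0.0579]
tool_rot: [3.141, 0.002, -0.02]
contact_force: [0.4, 1.2, 0.6]
grip_width: 0.0853
gripper_force: 0.0
```

Request:
arm_command(
  translation=[
    [0, 0, -0.2],
    [0, 0, -0.24],
    [0, 0, -0.24],
    [-0.2, 0, 0],
    [-0.2, 0, 0],
  ],
  rot=[
    [0, 0, 0],
    [0, 0, 0],
    [0, 0, 0],
    [0, 0, 0],
    [0, 0, 0],
  ],
  jaw=[1, 1, 1, 1, 1],
)

```text
time_s: 33.08
position: [0.4056, 0.2993, 0.2297]
tool_rot: [-3.14, -0.002, -0.02]
contact_force: [0.2, 1.8, 0.7]
grip_width: 0.0859
gripper_force: 0.0
```

```bash
python3 - <<'E'
from h import *
ims=[]
for n,r in(("scene",(slice(160,310),slice(250,450))),("top",(slice(150,300),slice(160,400)))):
    f=bot.grab_frame(n)[:,:,::-1];cv2.imwrite(f"pics/{n}8.png",f);ims.append(cv2.resize(f[r],(400,300),interpolation=cv2.INTER_CUBIC))
cv2.imwrite("pics/c8.png",np.hstack(ims))
s=bot.read_state();print(s["time_s"],s["position"],s["contact_force"])
E
```

```text
33.175 [0.40356246 0.29954174 0.22973752] [ 0.55933776 -0.31738002  0.33483778]
```

View pics/c8.png

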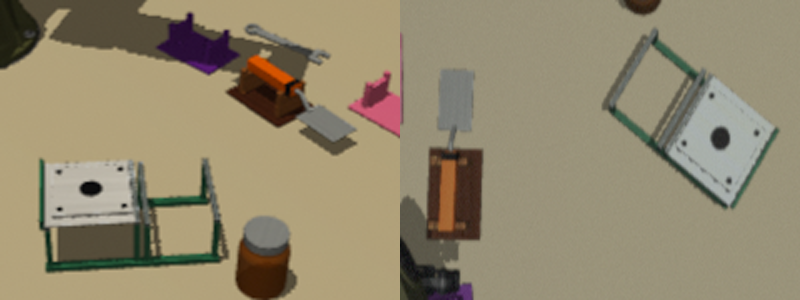

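The plate lies flat and bare side up on the upper sheet, at (720,138) in the right half. The spatula is seated on its wooden rest, at (450,195) in the same half, and the gripper is clear.

```bash
python3 -c "
from station import bot
print(bot.finish_job())"
```

```text
the job is handed in; nothing more can be done
None
```

The plate lies flat on the rack's upper half with its bare face up and the spatula is back on its wooden rest, right way up; after the flip I nudged the plate about 15 mm with the blade because it overhung the sheet's edge, and the job was handed in at about 33 s.

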